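Unload the glue press and rack the handle blanks

TASK

The glued handle blanks in the press are dry. First clear the way: put the wax tin from the hold-down bar, the sanding block from in front of the press and the small offcut from the rack on the black mat; then lift the bar right up by its red knob, slide each blank out and lay the blanks on the drying rack in one neat row: one to a bay, lying front to back with the ends in line close up to the back rail, in neighbouring bays with no empty bay between. Finally fold the bar fully down again, and do not disturb the glue bottle or the two pieces of branch standing behind.

Things in the scene. Friction and masses are not known exactly. Their poses are not given: they have to be found in the camera images.
- press: glue press, fixed: plywood bed x -35 to +73, y +-95, top z 14 mm in its frame (origin on the desk; x away from the robot, y left). Three lanes along x at y = +54, 0, -54 mm, not all filled. At the back a heel rail (stop face x = +45) has a lip over x +23 to +73, z 41 to 50 mm; blanks' rear ends are tucked under it. Battens 5 mm high between lanes at x +14 to +44
- press_bar (a joint): angle of the hold-down bar, rad: 0 fully down over the blanks, grows as it lifts up and back, stop at 1.6. Stiff friction hinge: stays where it is left; moving it takes about 5 N at the knob. Steel bar 30 x 186 x 10 mm, when down over x -12 to +18, top z 52 mm in the press frame, on an arm at each end (y +-88) back to the hinge; 0.25 kg
- press_hinge (a point): middle of the hinge axis of the bar, at x = +62, z = +56 mm in the press frame; the axis is parallel to the press's y axis
- press_knob (a point): centre of the red ball knob (24 mm diameter, on a slanting stem) by which the bar is lifted; with the bar down at x = -34, y = +62, z = +80 mm in the press frame, 99 mm from the hinge axis, and it travels on an arc about that axis. Pinched from its two sides along the press's y axis it can turn between the fingers
- rack: low wooden drying rack, 131 x 178 mm, fixed: a slatted shelf whose top is at z 40 mm. Origin on the desk under its middle, x away from the robot (depth), y left. The back rail (z 30 to 56 mm) has its front face at x = +56 mm. Four upright pegs, 7 mm diameter, at x = +34, y = +81, +27, -27, -81 mm, tops at z 71 mm, mark three bays
- rack_bay1 (a point): left bay (y = +54 mm in the rack frame): where the middle of a blank lies when it is properly in this bay, its rear end 6 mm short of the back rail, blank along the rack's x axis
- rack_bay2 (a point): the same for the middle bay (y = 0)
- rack_bay3 (a point): the same for the right bay (y = -54 mm)
- mat: black rubber bench mat lying on the desk, 200 mm along its x by 120 mm along its y, 3 mm thick, fixed. Origin under its middle
- wax_tin: round flat wax tin, green lid, 64 mm diameter, 28 mm high, origin at the middle of its underside. At the start it stands on the hold-down bar (top of the bar 52 mm above the desk)
- block: cork sanding block, 49 mm (its x) x 78 mm (its y) x 26 mm high, origin at the middle of its underside. At the start it lies on the desk in front of the press, in the way of the blanks
- blank1: laminated wooden handle blank (pale, dark glue line), 100 mm long (its x axis), square section 24 x 24 mm, origin at its very middle; any side may be up. At the start in the left (y = +54 mm) lane of the press, middle at x = -5, z = 26 mm in the press frame, sticking out 43 mm in front of the bar; drawn 25 mm towards the robot (-x) it is clear of the lip and can be lifted. May be absent (None)
- blank2: laminated wooden handle blank (pale, dark glue line), 100 mm long (its x axis), square section 24 x 24 mm, origin at its very middle; any side may be up. At the start in the middle (y = 0) lane of the press, middle at x = -5, z = 26 mm in the press frame, sticking out 43 mm in front of the bar; drawn 25 mm towards the robot (-x) it is clear of the lip and can be lifted. May be absent (None)
- blank3: laminated wooden handle blank (pale, dark glue line), 100 mm long (its x axis), square section 24 x 24 mm, origin at its very middle; any side may be up. At the start in the right (y = -54 mm) lane of the press, middle at x = -5, z = 26 mm in the press frame, sticking out 43 mm in front of the bar; drawn 25 mm towards the robot (-x) it is clear of the lip and can be lifted. May be absent (None)
- offcut: small brown offcut of juniper, 17 mm (its x) x 30 mm (its y) x 16 mm high, origin at the middle of its underside. At the start it lies on the slats of the drying rack
- glue: white glue bottle with red nozzle, 50 mm diameter, 146 mm high, standing behind; leave alone
- branch: brown piece of juniper branch, 60 mm thick, 122 mm high, standing behind; leave alone
- pale_branch: pale piece of juniper branch, 45 mm thick, 109 mm high, standing behind; leave alone

How it is judged (in metres and radians):
On the way, in this order (a step that is already met when the one before it is completed fails the run):
1. the wax tin, the sanding block and the offcut are on the mat, the bar still down and the blanks still in the press (x of wax_tin in the frame of mat between -0.085 and 0.085 m and y of wax_tin in the frame of mat between -0.045 and 0.045 m and height (world z) of each of wax_tin, block, offcut below 0.04 m and x of block in the frame of mat between -0.085 and 0.085 m and y of block in the frame of mat between -0.045 and 0.045 m and x of offcut in the frame of mat between -0.085 and 0.085 m and y of offcut in the frame of mat between -0.045 and 0.045 m and value of joint press_bar below 0.1 rad and x of each of blank1, blank2, blank3 in the frame of press above -0.03 m), for 0.2 s.
2. the hold-down bar is lifted up (more than 1.2 rad) with the blanks still in the press (value of joint press_bar above 1.2 rad and x of each of blank1, blank2, blank3 in the frame of press above -0.03 m), for 0.2 s.
At the end, for the whole second after the job is handed in: each blank at rest in its own rack bay (14 mm front to back, 12 sideways, 8 in height of the bay point), within 0.15 rad of the rack's depth, another blank in a neighbouring bay; bar below 0.08 rad; tin, block and offcut rest on the mat, middle 15 mm inside its edge (x of wax_tin in the frame of mat between -0.085 and 0.085 m and y of wax_tin in the frame of mat between -0.045 and 0.045 m and height (world z) of each of wax_tin, block, offcut below 0.04 m and x of block in the frame of mat between -0.085 and 0.085 m and y of block in the frame of mat between -0.045 and 0.045 m and x of offcut in the frame of mat between -0.085 and 0.085 m and y of offcut in the frame of mat between -0.045 and 0.045 m and value of joint press_bar below 0.08 rad and ((x of blank1 in the frame of rack_bay1 between -0.014 and 0.014 m and y of blank1 in the frame of rack_bay1 between -0.012 and 0.012 m and z of blank1 in the frame of rack_bay1 between -0.008 and 0.008 m) or (x of blank1 in the frame of rack_bay2 between -0.014 and 0.014 m and y of blank1 in the frame of rack_bay2 between -0.012 and 0.012 m and z of blank1 in the frame of rack_bay2 between -0.008 and 0.008 m) or (x of blank1 in the frame of rack_bay3 between -0.014 and 0.014 m and y of blank1 in the frame of rack_bay3 between -0.012 and 0.012 m and z of blank1 in the frame of rack_bay3 between -0.008 and 0.008 m)) and angle between the x axis of each of blank1, blank2, blank3 and the x axis of rack, either way round below 0.15 rad and (horizontal distance between blank1 and blank2 below 0.081 m or horizontal distance between blank1 and blank3 below 0.081 m) and linear speed of each of blank1, blank2, blank3, wax_tin, block, offcut below 0.02 m/s and ((x of blank2 in the frame of rack_bay1 between -0.014 and 0.014 m and y of blank2 in the frame of rack_bay1 between -0.012 and 0.012 m and z of blank2 in the frame of rack_bay1 between -0.008 and 0.008 m) or (x of blank2 in the frame of rack_bay2 between -0.014 and 0.014 m and y of blank2 in the frame of rack_bay2 between -0.012 and 0.012 m and z of blank2 in the frame of rack_bay2 between -0.008 and 0.008 m) or (x of blank2 in the frame of rack_bay3 between -0.014 and 0.014 m and y of blank2 in the frame of rack_bay3 between -0.012 and 0.012 m and z of blank2 in the frame of rack_bay3 between -0.008 and 0.008 m)) and (horizontal distance between blank2 and blank1 below 0.081 m or horizontal distance between blank2 and blank3 below 0.081 m) and ((x of blank3 in the frame of rack_bay1 between -0.014 and 0.014 m and y of blank3 in the frame of rack_bay1 between -0.012 and 0.012 m and z of blank3 in the frame of rack_bay1 between -0.008 and 0.008 m) or (x of blank3 in the frame of rack_bay2 between -0.014 and 0.014 m and y of blank3 in the frame of rack_bay2 between -0.012 and 0.012 m and z of blank3 in the frame of rack_bay2 between -0.008 and 0.008 m) or (x of blank3 in the frame of rack_bay3 between -0.014 and 0.014 m and y of blank3 in the frame of rack_bay3 between -0.012 and 0.012 m and z of blank3 in the frame of rack_bay3 between -0.008 and 0.008 m)) and (horizontal distance between blank3 and blank1 below 0.081 m or horizontal distance between blank3 and blank2 below 0.081 m)); the robot touches nothing.
It fails at once if the glue bottle is shoved (over 30 mm) or knocked over (distance of glue from where it was at the start of the episode above 0.03 m or angle between glue's own z axis and vertical above 0.5 rad).
It fails at once if the brown branch is shoved (over 30 mm) or knocked over (distance of branch from where it was at the start of the episode above 0.03 m or angle between branch's own z axis and vertical above 0.5 rad).
It fails at once if the pale branch is shoved (over 30 mm) or knocked over (distance of pale_branch from where it was at the start of the episode above 0.03 m or angle between pale_branch's own z axis and vertical above 0.5 rad).
Of blank1, blank2, blank3 only 2 to 3 are there at a start; the rules pass over those that are not, and their reading is None.
At some moment in a run one of block may be knocked a few centimetres aside while the robot is not near it.
Once in a run the grip may slacken for a moment while it holds something.
It also fails if it takes over 208 s, if anything falls off the work surface, if the arm or the gripper's body presses on something with over 40 N, if the wrist force passes 120 N, or if a joint passes its speed limit or range.

ROBOT

A 7-joint arm with a two-finger parallel gripper is mounted at the origin on a cart in front of the work surface, level with it; the furniture and walls round the work are solid. World frame = base frame: x ahead of the robot, y to its left, z up, the work surface at z = 0. Lengths are in m, angles in degrees, forces in N, time in s.
With the tool pointing down it reaches from about 0.4 to 0.9 m from the base axis. Payload 5.5 kg.
Tool frame: the origin (TCP) lies at the very end of the fingers, on their centre line; the grasp point (between the pads) lies 19 mm behind it (env.pinch_z is the distance from the TCP to the grasp point, in m); y points along the fingers, z is the direction in which the jaws open and shut, and the axes are right-handed (so a half turn about y gives the same grasp; the last joint's range is limited). The gripper opens to 92 mm and grips with 3 to 60 N. Pads are 19 mm wide; open, the fingers measure 130 mm over their backs; the gripper's body (75 mm by 190 mm) begins 47 mm behind the grasp point.
Start: joints at [-54.133, 28.699, -24.465, 88.831, 12.651, 65.22, -12.049], TCP at [0.231, 0.608, 0.227] pointing down, gripper open.
Joint ranges: [-164.97, 164.97], [-17.58, 116.51], [-87.97, 89.64], [11.32, 138.91], [-80.73, 260.73], [10.89, 115.49], [-147.41, 147.41]. Speed limits (degrees/s): [147.25, 147.25, 180, 180, 180, 180, 180].

INTERFACE

Orientations are given as a 3x3 rotation matrix whose columns are the frame's x, y, z axes.
In Python, from plant import env gives the robot as it stands. The module is installed in compiled form; this text tells all that it offers. Calls block until the motion is done:
- env.reach(position, orientation): joint-space move of the TCP to a pose.
- env.move_linear(position, frame=None, vel=0.15, force_limit=None): straight line of the TCP; frame=None keeps the orientation; vel is the mean speed in m/s. With force_limit (N) it stops when the force on the tool has changed by that much, and returns True; else False.
- env.move_joints(angles): joint-space move.
- env.ungrasp() and env.close_gripper(): open the fingers fully, or close them until they stop; the grip force is fixed at half the most.
- env.wait(seconds).
- env.ik(position, orientation): joint angles nearest the present ones, or None.
- env.get_obs(): the state.
- env.camera(name): name is "side" or "top" or "wrist"; returns a dict with "img" (420x560x3 uint8, red, green, blue), "mtx" (3x3 intrinsics, pixels), "R" (3x3) and "t" (3): a world point X has camera coordinates R X + t; the wrist camera has in their place "hand_eye" (4x4, takes a point from camera to tool coordinates, whose origin is the TCP and whose axes are the tool frame's). Camera axes: x right, y down, z forward; pixel columns grow to the right and rows downward; lengths in m; the calibration is good to about 2 mm. A picture is of the moment at which its call begins: read the wrist's pose just before it. There is no depth.
A pose or a line that the arm cannot do raises env.MotionError and nothing moves.
- env.sign_off(): hands the job in, once; it reports no verdict.
The state is a dict: "clock": time; "qpos": joint angles; "dq": joint speeds; "joint_torque": joint torques, N m; "tcp_pos": TCP position; "tcp_rot": TCP orientation; "wrist_force": force on the tool from outside, world axes, zero at the start; "moment": the same for the moment, N m; "grip_width": opening from 0.0 (shut) to 1.0 (fully open).
Only numpy, scipy, OpenCV 4.12 (cv2) and the standard library are available. Lean on these libraries where they do the work, as an engineer would, in place of code of your own. Each camera call takes 0.05 s, during which the arm holds its last target. There are 200 camera calls.

## Working session

There is one attempt and no reset: what is moved stays moved. The work goes in short steps, each a Python script; the robot and the scene stay as the last script left them, time stands still between calls to the robot, and variables do not carry over. Pictures are saved under pics/ and viewed, about 12 in all and at most 16, crops included, and the job is handed in when it is done.

```bash
mkdir -p pics
python3 - <<'E'
from plant import env
import cv2,numpy as np,pickle
d={}
for n in("side","top","wrist"):
    o=env.get_obs();c=env.camera(n);c['tp']=o['tcp_pos'];c['tr']=o['tcp_rot'];d[n]=c
    cv2.imwrite(f"pics/a_{n}.png",c['img'][:,:,::-1])
    print(n,{k:np.round(v,4).tolist() for k,v in c.items() if k!='img'})
pickle.dump(d,open('a.pkl','wb'))
print(env.get_obs()['clock'],env.pinch_z)
E
```

```text
side {'mtx': [[441.832, 0.0, 273.8249], [0.0, 441.832, 213.1945], [0.0, 0.0, 1.0]], 'R': [[-0.9937, -0.1111, -0.0134], [-0.0743, 0.7442, -0.6638], [0.0837, -0.6587, -0.7478]], 't': [0.6049, 0.07, 1.1103], 'tp': [0.2305, 0.607, 0.2257], 'tr': [[0.9349, -0.0008, 0.3549], [-0.3549, -0.0018, 0.9349], [-0.0001, -1.0, -0.0019]]}
top {'mtx': [[454.2556, 0.0, 280.1173], [0.0, 454.2556, 211.0012], [0.0, 0.0, 1.0]], 'R': [[0.015, -0.9998, -0.0093], [-0.9805, -0.0129, -0.196], [0.1959, 0.0121, -0.9806]], 't': [0.0523, 0.5922, 0.8198], 'tp': [0.2305, 0.607, 0.2257], 'tr': [[0.9349, -0.0007, 0.3549], [-0.3549, -0.0018, 0.9349], [-0.0001, -1.0, -0.0019]]}
wrist {'mtx': [[302.4566, 0.0, 280.0947], [0.0, 302.4566, 209.7631], [0.0, 0.0, 1.0]], 'hand_eye': [[0.0008, 0.9571, 0.2898, -0.0779], [-0.0003, -0.2898, 0.9571, -0.1579], [1.0, -0.0009, 0.0, 0.0004], [0.0, 0.0, 0.0, 1.0]], 'tp': [0.2305, 0.6071, 0.2258], 'tr': [[0.9349, -0.0007, 0.3549], [-0.3549, -0.0016, 0.9349], [-0.0, -1.0, -0.0017]]}
0.15 0.0188
```

View pics/a_top.png

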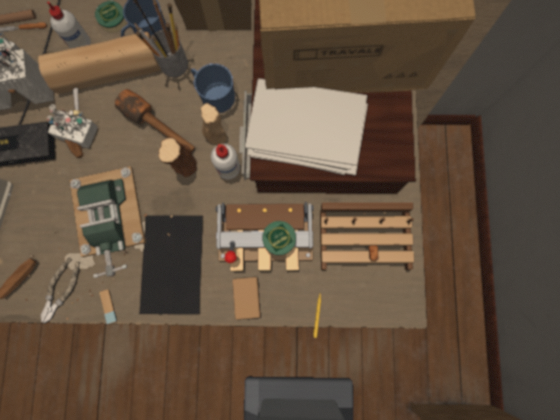

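View pics/a_side.png

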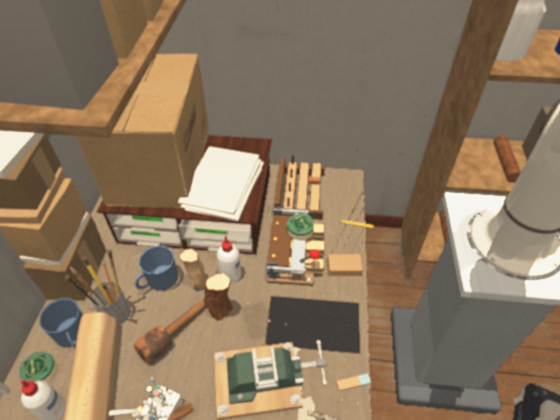

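The press (top view ≈265,235) holds three blanks with front ends at (237,260), (264,260) and (292,260). The tin is on the bar at (280,238), the knob at (231,257), the block at (246,298), the offcut at (374,253) and the mat at (172,264). I'll enlarge the crops for measuring.

```bash
cat > h.py <<'E'
import numpy as np,cv2,pickle
def RT(c):
    """world->cam R,t"""
    if 'R' in c: return np.array(c['R']),np.array(c['t'])
    T=np.eye(4);T[:3,:3]=c['tr'];T[:3,3]=c['tp'];T=np.linalg.inv(T@np.array(c['hand_eye']))
    return T[:3,:3],T[:3,3]
def proj(c,X):
    R,t=RT(c);p=np.atleast_2d(X)@R.T+t;p=p@np.array(c['mtx']).T
    return p[:,:2]/p[:,2:]
def ray(c,uv):
    R,t=RT(c);d=R.T@np.linalg.solve(np.array(c['mtx']),[*uv,1.]);return -R.T@t,d/np.linalg.norm(d)
def onz(c,uv,z):
    o,d=ray(c,uv);return o+d*(z-o[2])/d[2]
def tri(obs):
    A=np.zeros((3,3));b=np.zeros(3)
    for c,uv in obs:
        o,d=ray(c,uv);P=np.eye(3)-np.outer(d,d);A+=P;b+=P@o
    X=np.linalg.solve(A,b);return X,[np.round(proj(c,X)[0]-uv,1) for c,uv in obs]
def snap(env,n,name):
    o=env.get_obs();c=env.camera(n);c['tp']=o['tcp_pos'];c['tr']=o['tcp_rot']
    pickle.dump(c,open(f'{name}.pkl','wb'));cv2.imwrite(f'pics/{name}.png',c['img'][:,:,::-1]);return c
def crop(c,name,x0,y0,x1,y1,s):
    im=cv2.resize(c['img'][y0:y1,x0:x1,::-1],None,fx=s,fy=s,interpolation=cv2.INTER_CUBIC)
    for x in range((x0//20+1)*20,x1,20):
        cv2.line(im,(int((x-x0+.5)*s),0),(int((x-x0+.5)*s),5),(0,255,255),1);cv2.putText(im,str(x),(int((x-x0+.5)*s)-10,14),0,.33,(0,255,255))
    for y in range((y0//20+1)*20,y1,20):
        cv2.line(im,(0,int((y-y0+.5)*s)),(5,int((y-y0+.5)*s)),(0,255,255),1);cv2.putText(im,str(y),(6,int((y-y0+.5)*s)+4),0,.33,(0,255,255))
    cv2.imwrite(f'pics/{name}.png',im)
E
python3 - <<'E'
from h import *
d=pickle.load(open('a.pkl','rb'))
crop(d['top'],'b_top',130,190,430,325,2.66)
crop(d['side'],'b_side',225,145,385,355,2.85)
E
```

```text
(no output)
```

View pics/b_top.png

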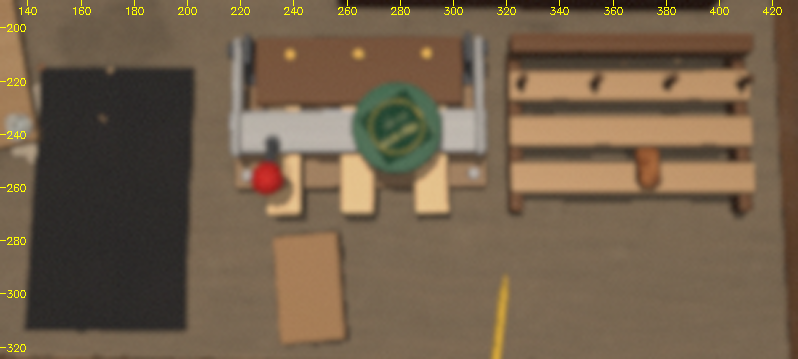

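View pics/b_side.png

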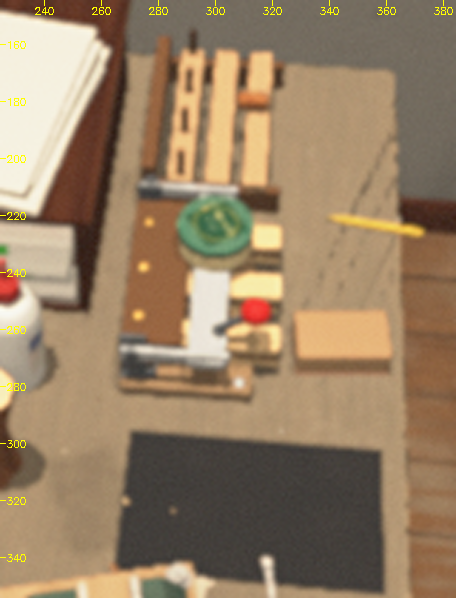

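Run:
```python
from h import *
np.set_printoptions(precision=4,suppress=True)
d=pickle.load(open('a.pkl','rb'));T,S=d['top'],d['side']
t=lambda x,y:np.array([130+x/2.66-.5,190+y/2.66-.5]); s=lambda x,y:np.array([225+x/2.85-.5,145+y/2.85-.5])
for n,a,b in [('knob',t(267,177),s(256,311)),('tin',t(397,128),s(214,220)),('offcut',t(648,166),s(253,98)),
 ('bl3 FR top',t(448,213),s(281,226)),('bl2 FL?',t(340,213),s(281,298)),('screwL',t(290,54),s(139,315)),('screwM',t(358,53),s(144,267)),('screwR',t(427,53),s(149,222)),
 ('barFL',t(240,152),s(227,354)),('blk TFL',t(281,343),s(391,359)),('blk TFR',t(346,338),s(387,311)),('blk TBR',t(337,233),s(294,311)),
 ('rackFRslat',t(755,191),s(272,53)),('rackFLslat',t(511,192),s(268,185)),('rail FR',t(753,53),s(168,38)),('rail FL',t(510,53),s(156,180)),
 ('mat BL',t(40,68),s(117,565)),('mat BR',t(195,68),s(132,431)),('mat FR',t(186,329),s(381,451)),('mat FL',t(25,329),s(382,591))]:
    X,e=tri([(T,a),(S,b)]);print(n,X,e)
print('blanks FL/FR z38')
for p in [(301,214),(340,213),(375,213),(414,213),(448,213)]: print(onz(T,t(*p),.038))
print('block z26');
for p in [(273,238),(337,233),(346,338),(281,343)]: print(onz(T,t(*p),.026))
print('bar z52',onz(T,t(240,152),.052),onz(T,t(474,152),.052),'arms',onz(T,t(231,50),.06),onz(T,t(486,50),.06))
print('slat z40',onz(T,t(511,192),.04),onz(T,t(755,191),.04),'rail z56',onz(T,t(509,53),.056),onz(T,t(753,53),.056))
```

```text
knob [0.4999 0.1518 0.0834] [array([-0.1,  0.3]), array([-0.3, -0.1])]
tin [0.5375 0.0619 0.0837] [array([ 0.1, -0.8]), array([0.6, 0.2])]
offcut [ 0.5146 -0.1175  0.0554] [array([-0. ,  0.2]), array([-0.1, -0. ])]
bl3 FR top [0.481  0.0248 0.0393] [array([ 0. , -0.2]), array([0.2, 0. ])]
bl2 FL? [0.479  0.1032 0.0389] [array([-0. ,  0.3]), array([-0.2, -0. ])]
screwL [0.5938 0.142  0.0518] [array([-0. ,  0.2]), array([-0.1, -0. ])]
screwM [0.5952 0.0921 0.0519] [array([-0. ,  0.2]), array([-0.1, -0. ])]
screwR [0.5962 0.0414 0.0509] [array([-0. ,  0.1]), array([-0.1, -0. ])]
barFL [0.5203 0.1753 0.0553] [array([-0.1,  0.4]), array([-0.3, -0.1])]
blk TFL [0.3863 0.1445 0.0231] [array([-0. ,  0.1]), array([-0.1, -0. ])]
blk TFR [0.3898 0.0975 0.0253] [array([-0.1,  0.5]), array([-0.4, -0.1])]
blk TBR [0.4662 0.1057 0.0255] [array([ 0. , -0.2]), array([0.2, 0. ])]
rackFRslat [ 0.4991 -0.1968  0.0426] [array([-0. ,  0.1]), array([-0.1, -0. ])]
rackFLslat [ 0.4956 -0.0206  0.0418] [array([-0. ,  0.3]), array([-0.2, -0.1])]
rail FR [ 0.601  -0.1971  0.0525] [array([ 0.1, -0.9]), array([0.6, 0.2])]
rail FL [ 0.598  -0.0202  0.0382] [array([-0.1,  0.9]), array([-0.6, -0.2])]
mat BL [0.5887 0.3389 0.009 ] [array([-0. ,  0.2]), array([-0.2, -0.1])]
mat BR [0.5916 0.2207 0.0018] [array([-0. ,  0.3]), array([-0.2, -0.1])]
mat FR [0.3936 0.218  0.0012] [array([-0.1,  0.6]), array([-0.5, -0.1])]
mat FL [0.3934 0.3367 0.0047] [array([ 0.1, -0.2]), array([0.2, 0. ])]
blanks FL/FR z38
[0.4784 0.1315 0.038 ]
[0.4796 0.1032 0.038 ]
[0.4799 0.0778 0.038 ]
[0.4804 0.0495 0.038 ]
[0.4807 0.0248 0.038 ]
block z26
[0.4615 0.1526 0.026 ]
[0.4658 0.1058 0.026 ]
[0.3908 0.0974 0.026 ]
[0.3866 0.1442 0.026 ]
bar z52 [0.5214 0.1757 0.052 ] [0.5237 0.0068 0.052 ] arms [0.5949 0.1842 0.06  ] [ 0.5973 -0.0013  0.06  ]
slat z40 [ 0.4964 -0.0208  0.04  ] [ 0.4996 -0.1975  0.04  ] rail z56 [ 0.5961 -0.0183  0.056 ] [ 0.5985 -0.1958  0.056 ]
```

All views agree to within about 2 mm:

| Item | World position (m) |
|---|---|
| Press origin | ≈ (0.535, 0.0905), yaw ≈ 0.013 |
| Rack origin | ≈ (0.5415, −0.109), yaw ≈ 0.015 |
| Mat middle | ≈ (0.492, 0.279) |

All three blanks are present. Next I'll check reachability of the planned poses, then clear the offcut, the tin and the block.

```bash
cat > r.py <<'E'
from plant import env
from h import *
np.set_printoptions(precision=4,suppress=True)
def R(yaw=0):
    c,s=np.cos(yaw),np.sin(yaw);return np.array([[c,0,-s],[s,0,c],[0,-1.,0]])
def over(x,y,z=.22,yaw=0): env.reach([x,y,z],R(yaw))
def lin(x,y,z,yaw=None,**k): return env.move_linear([x,y,z],None if yaw is None else R(yaw),**k)
def st(m=''):
    o=env.get_obs();print(m,'t%.1f'%o['clock'],o['tcp_pos'],'w%.3f'%o['grip_width'],'F',o['wrist_force'].round(1));return o
def P(x,y,z=0,o=(.535,.0905),a=.013): c,s=np.cos(a),np.sin(a);return np.array([o[0]+c*x-s*y,o[1]+s*x+c*y,z])
def K(x,y,z=0): return P(x,y,z,(.5415,-.109),.015)
def pick(x,y,z,yaw=0,up=.2):
    over(x,y,z+.07,yaw);h=lin(x,y,z,vel=.12,force_limit=12)
    if h: st('TOUCH');lin(x,y,env.get_obs()['tcp_pos'][2]+.003)
    env.close_gripper();st('grip');lin(x,y,up,vel=.25);st('up')
def place(x,y,z,yaw=0,up=.2):
    over(x,y,max(z+.07,.12),yaw);h=lin(x,y,z,vel=.1,force_limit=8);st('down %s'%h)
    env.ungrasp();lin(x,y,up,vel=.25);st('rel')
E
python3 - <<'E'
from r import *
for n,p,y in [('off',(.5146,-.1175,.043),0),('tin',(.5375,.062,.057),0),('blk',(.426,.125,.008),.112),('m1',(.4985,.302,.006),0),('m2',(.553,.27,.009),0),('m3',(.437,.27,.011),0),
 ('knob',P(-34,62,66) if 0 else P(-.034,.062,.066),0),('knobup',P(.069,.062,.141),0),('b1',P(-.085,.054,.02),0),('k1',K(-.06,.054,.045),0),('k3',K(-.06,-.054,.045),0),('push',K(-.07,-.054,.045),0),('push90',K(-.07,-.054,.045),np.pi/2)]:
    q=env.ik(p,R(y));print(n,None if q is None else np.round(q,0))
T=pickle.load(open('a.pkl','rb'));S=T['side'];T=T['top']
print('glue nozzle',tri([(T,(223,151)),(S,(227,243))]))
print('cab', tri([(T,(255,190)),(S,(127,247))]), onz(T,(255,190),0), onz(T,(255,180),.1))
E
```

```text
off [ 13.  30.  -4. 114.   3.  36.  97.]
tin [  2.  30. -14. 112.  11.  40.  71.]
blk [ -5.  29. -17. 126.  18.  28.  61.]
m1 [-18.  39. -20. 106.  20.  38.  40.]
m2 [-14.  41. -20. 101.  20.  41.  46.]
m3 [-18.  34. -21. 116.  21.  34.  37.]
knob [ -5.  28. -18. 114.  13.  40.  59.]
knobup [ -4.  30. -17.  97.  11.  54.  65.]
b1 [ -7.  29. -17. 122.  16.  31.  55.]
k1 [ 10.  26.  -8. 120.   6.  34.  88.]
k3 [ 16.  28.  -1. 117.   1.  35. 105.]
push [ 16.  27.  -0. 118.   0.  35. 106.]
push90 [ -37.   61.   77.  120.  -69.   66. -105.]
glue nozzle (array([0.6919, 0.1675, 0.1172]), [array([ 0., -0.]), array([0., 0.])])
cab (array([0.7706, 0.1572, 0.0845]), [array([-22.9, -71.9]), array([68.2, -1.5])]) [0.6471 0.1144 0.    ] [0.6416 0.1079 0.1   ]
```

View pics/a_wrist.png

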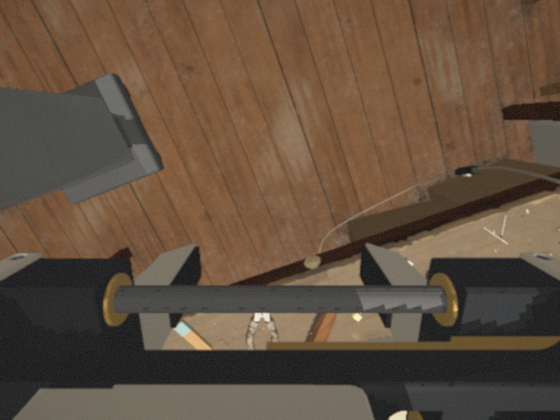

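The wrist picture shows only the floor and the fingers, which are tapered blocks at (170,300) and (395,300). I'm starting to clear the way.

Run:
```python
from r import *
over(.5146,-.1175,.22)
pick(.5146,-.1175,.044); place(.4985,.302,.008)
pick(.5375,.062,.058); place(.553,.270,.010)
snap(env,'top','c_top')
```

```text
grip t5.3 [ 0.5146 -0.1175  0.044 ] w0.170 F [-0.9 -0.   0.7]
up t6.1 [ 0.5137 -0.1173  0.199 ] w0.177 F [ 0.4  0.3 -0.7]
down False t8.9 [0.4991 0.3024 0.0087] w0.179 F [ 1.4 -0.1  0.2]
rel t11.1 [0.4976 0.3014 0.1987] w0.998 F [-0.4 -1.1  0.3]
grip t13.4 [0.5378 0.062  0.0584] w0.692 F [-0.9  0.1  3.2]
up t14.1 [0.5364 0.0619 0.1987] w0.690 F [-0.   0.2 -1.9]
down True t16.1 [0.552  0.2695 0.0094] w0.692 F [ 0.  -0.3  3.9]
rel t17.7 [0.552  0.2695 0.1986] w1.002 F [-0.5 -0.8  0.6]
```

Run:
```python
from r import *
a=pickle.load(open('a.pkl','rb'))['top']['img'];c=pickle.load(open('c_top.pkl','rb'))['img']
print('blockdiff',np.abs(a[275:322,225:268].astype(int)-c[275:322,225:268]).mean())
pick(.4262,.125,.008,.112); place(.437,.270,.012)
over(*P(-.034,.062)[:2],z=.22)
c=snap(env,'wrist','d_wrist')
over(.437,.1,.3);snap(env,'top','d_top')
```

```text
blockdiff 18.38825663862774
grip t20.1 [0.4263 0.125  0.0081] w0.524 F [-0.3  0.1  2.3]
up t21.0 [0.4252 0.1246 0.1989] w0.525 F [-0.4  0.9 -0.6]
down False t23.0 [0.4376 0.2704 0.0126] w0.525 F [ 0.1 -0.2 -2. ]
rel t24.7 [0.4362 0.2694 0.1988] w0.995 F [-1.  -1.3  0.8]
```

View pics/d_wrist.png

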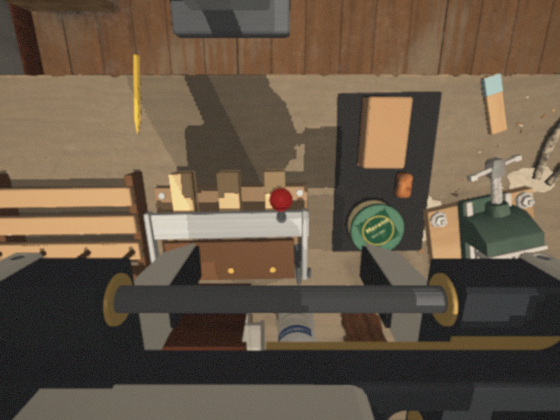

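View pics/d_top.png

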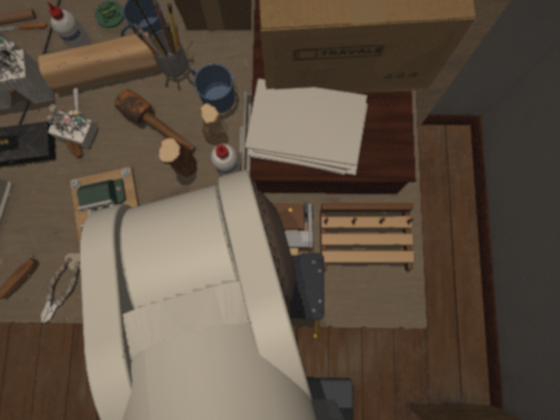

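The wrist view shows the block (385,132), offcut (404,185) and tin (377,228) all well inside the mat, and the knob at (281,200). Next I check the knob position, pinch it and lift the bar.

Run:
```python
from r import *
c=pickle.load(open('d_wrist.pkl','rb'));a=pickle.load(open('a.pkl','rb'))['top']
X,e=tri([(c,(281,200)),(a,(229.9,256))]);print('knob',X,e,'plan',P(-.034,.062,.08))
k=P(-.034,.062)
over(k[0],k[1],.16)
h=lin(k[0],k[1],.064,vel=.1,force_limit=10);st('at %s'%h)
env.close_gripper();o=st('grip')
tz=o['tcp_pos'][2]-.080
for th in np.arange(.1,1.36,.125):
    f=np.pi-np.arctan2(24,96)-th
    p=P(.062+.099*np.cos(f),.062,.056+.099*np.sin(f)+tz)
    h=env.move_linear(p,vel=.1,force_limit=35)
    if h: st('force th %.2f'%th);break
o=st('up')
snap(env,'side','e_side')
```

```text
knob [0.5011 0.1523 0.0781] [array([0., 0.]), array([0., 0.])] plan [0.5002 0.1521 0.08  ]
at False t27.8 [0.5008 0.1522 0.0646] w1.001 F [ 0.4 -0.1 -0.8]
grip t28.9 [0.5002 0.1515 0.0639] w0.240 F [ 0.6 -1.4 -0.1]
up t31.9 [0.5994 0.1537 0.1392] w0.237 F [ 0.7 -2.   2.9]
```

Run:
```python
from r import *
env.ungrasp();o=env.get_obs()['tcp_pos'];lin(o[0],o[1],.26);st()
b=P(-.085,.027);over(b[0],b[1],.2);snap(env,'wrist','f_wrist')
over(.437,-.2,.3);snap(env,'side','f_side')
```

```text
t34.1 [0.5979 0.1531 0.2589] w1.000 F [-0.2  1.1 -1.1]
```

View pics/f_wrist.png

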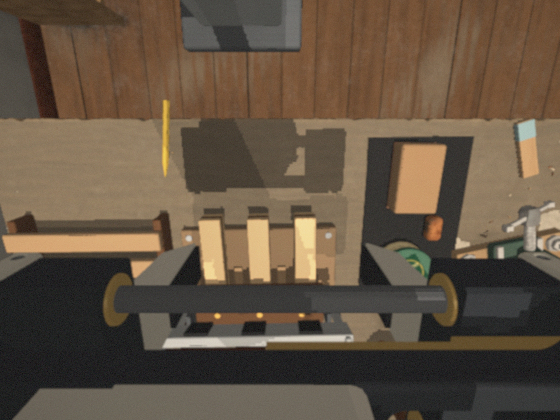

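The bar is up. The blanks are undisturbed with front ends at (211,218), (258,218) and (305,218). Between lanes, an open finger (46–65 mm from centre) would land on the neighbouring blank. So I'll first draw each blank about 23 mm forward by pressing closed fingertips on its top, then grip the protruding end.

Run:
```python
from r import *
env.close_gripper()
a=P(-.013,.054);over(a[0],a[1],.1,.013)
h=lin(a[0],a[1],.030,vel=.04,force_limit=10);o=st('press %s'%h)
z=o['tcp_pos'][2]
b=P(-.036,.054);lin(b[0],b[1],z-.0015,vel=.04);st('drag')
env.wait(.1);lin(b[0],b[1],.12)
b=P(-.11,.054);over(b[0],b[1],.2,.013);snap(env,'wrist','g_wrist')
c=pickle.load(open('g_wrist.pkl','rb'));crop(c,'g_crop',160,150,380,320,3.4)
```

```text
press True t40.5 [0.5211 0.1443 0.0383] w0.004 F [-1.9 -0.3  7.3]
drag t41.1 [0.5011 0.1448 0.0385] w0.003 F [ 4.2 -0.1  9.1]
```

View pics/g_crop.png

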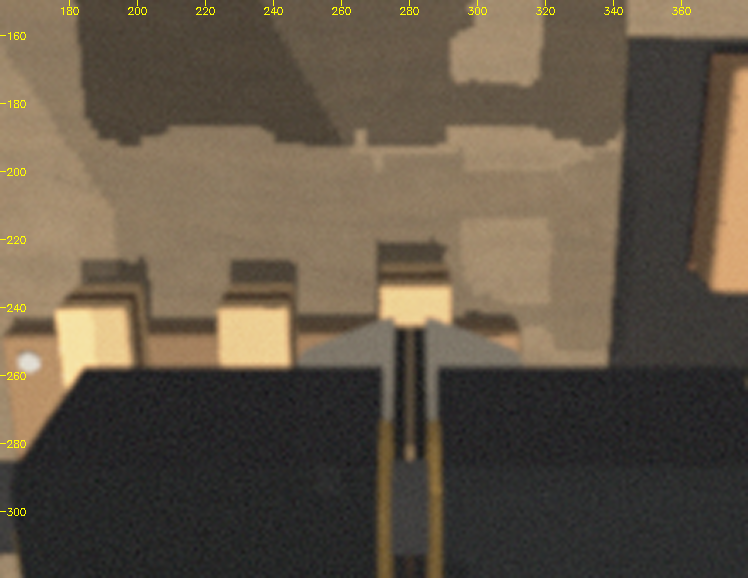

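Run:
```python
from r import *
c=pickle.load(open('g_wrist.pkl','rb'))
for u,v in [(282,233.3),(235,239.3),(188,239.8)]: print(onz(c,(u,v),.038))
```

```text
[0.4708 0.1458 0.038 ]
[0.4788 0.0924 0.038 ]
[0.4801 0.0389 0.038 ]
```

Blank 1 moved only about 8 mm of 21, so it slipped partway. I'll repeat with more pressure and slower.

Run:
```python
from r import *
a=P(-.014,.054);over(a[0],a[1],.1,.013)
h=lin(a[0],a[1],.024,vel=.04,force_limit=18);o=st('press %s'%h)
z=o['tcp_pos'][2]
for x in (-.020,-.026,-.032):
    b=P(x,.054);lin(b[0],b[1],z-.004,vel=.02);st('drag')
lin(b[0],b[1],.12)
b=P(-.11,.054);over(b[0],b[1],.2,.013);c=snap(env,'wrist','h_wrist')
g=cv2.cvtColor(c['img'],cv2.COLOR_RGB2GRAY)
for u in (282,236,190): print(g[222:246,u-3:u+4].mean(1).round().astype(int))
```

```text
press True t44.5 [0.5202 0.1443 0.0383] w0.007 F [-2.3 -0.5  8. ]
drag t45.0 [0.5201 0.1443 0.0382] w0.007 F [ 1.2 -2.9 22.3]
drag t45.4 [0.517  0.1451 0.0383] w0.003 F [ 7.6 -1.7 13.3]
drag t45.9 [0.5107 0.1456 0.0384] w0.000 F [ 7.6 -1.4 14.6]
[ 90  69  78  97 128 184 208 213 213 212 213 212 212 212 212 212 211 211
 212 212 211 207 197 160]
[121 118 121 118  93  72  69  69  71  68  76  94 101  92  68  69  92 111
 153 196 210 209 208 209]
[143 142 142 137 109  89  87  88  85  77  75  91 104 101  75  67  89 113
 158 196 207 207 209 208]
```

That adds about 9 mm, roughly 17 mm in total. One more stroke on blank 1, then I grip it.

```bash
cat >> r.py <<'E'
def stroke(lane,x0,x1,n=18):
    env.close_gripper() if env.get_obs()['grip_width']>.1 else None
    a=P(x0,lane);over(a[0],a[1],.07,.013)
    h=lin(a[0],a[1],.024,vel=.05,force_limit=n);z=env.get_obs()['tcp_pos'][2]
    for x in np.arange(x0-.006,x1-1e-6,-.006):
        b=P(x,lane);lin(b[0],b[1],z-.004,vel=.02)
    st('stroke');lin(b[0],b[1],.07)
def look(name,lane=.054,us=(282,236,190)):
    b=P(-.11,lane);over(b[0],b[1],.2,.013);c=snap(env,'wrist',name);return edges(c)
def edges(c):
    """press-frame x of the front top edge of each blank (z .038)"""
    g=cv2.cvtColor(c['img'],cv2.COLOR_RGB2GRAY).astype(float);out=[]
    for l in (.054,0,-.054):
        v=[]
        for dx in np.arange(-.110,-.04,.0005):
            p=proj(c,[P(dx,l+dy,.038) for dy in (-.006,0,.006)]);v.append(np.mean([cv2.getRectSubPix(g.astype(np.float32),(1,1),tuple(map(float,q)))[0,0] for q in p]))
        v=np.array(v);d=v[8:]-v[:-8];i=int(d.argmax());out.append((round(-.110+.0005*(i+4),4),round(d[i])))
    print(name_:='edges',out);return out
E
python3 - <<'E'
from r import *
edges(pickle.load(open('h_wrist.pkl','rb')))
stroke(.054,-.020,-.040)
look('i_wrist')
E
```

```text
edges [(-0.072, 116), (-0.056, 110), (-0.056, 120)]
stroke t49.9 [0.5068 0.1451 0.0387] w0.004 F [10.2 -1.8 18.3]
edges [(-0.0775, 100), (-0.056, 106), (-0.055, 114)]
```

Blank 1's front end is at −77.5 mm, clear of its neighbours at −56. Now grip it, draw it out and place it in bay 1 with its fingers ahead of the bay fronts, then push it home.

```bash
cat >> r.py <<'E'
def take(lane,gx,w=.26):
    env.ungrasp()
    a=P(gx,lane);over(a[0],a[1],.08,.013);h=lin(a[0],a[1],.017,vel=.08,force_limit=10)
    if h: st('TOUCH')
    env.close_gripper();o=st('grip')
    b=P(gx-.035,lane);lin(b[0],b[1],.018,vel=.08);st('drawn');lin(b[0],b[1],.18,vel=.2);st('lifted')
def lay(bay,gx=-.063):
    a=K(gx,bay);over(a[0],a[1],.12,.015);h=lin(a[0],a[1],.043,vel=.08,force_limit=5);st('laid %s'%h)
    env.ungrasp();lin(a[0],a[1],.15,vel=.25)
def push(bay,x1=-.0595):
    env.close_gripper();a=K(-.105,bay);over(a[0],a[1],.12,.015);lin(a[0],a[1],.046)
    b=K(x1,bay);h=lin(b[0],b[1],.046,vel=.05,force_limit=15);st('pushed %s'%h);lin(a[0],a[1],.046);lin(a[0],a[1],.15)
E
python3 - <<'E'
from r import *
take(.054,-.0695); lay(.054)
a=K(-.11,.03);over(a[0],a[1],.2,.015);snap(env,'wrist','j_wrist')
E
```

```text
grip t55.0 [0.4647 0.1436 0.0169] w0.260 F [-0.3  0.5 -0.5]
drawn t55.6 [0.4302 0.1433 0.0182] w0.261 F [0.4 0.6 0.4]
lifted t56.6 [0.4292 0.1428 0.1791] w0.260 F [ 0.  -0.1 -0.5]
laid True t58.4 [ 0.4767 -0.0556  0.0427] w0.260 F [-1.1  0.6  6.5]
```

View pics/j_wrist.png

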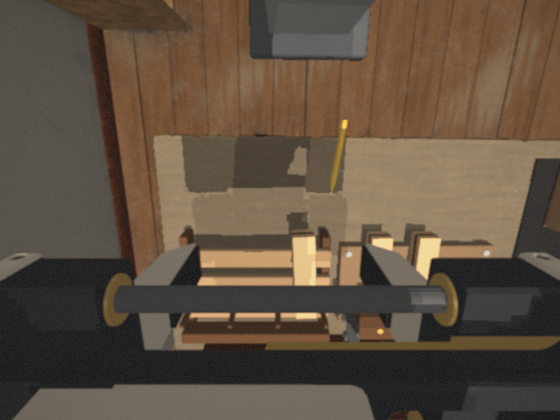

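Blank 1 lies straight in the left bay, front end at (304,236). Now I push it home and draw blank 2.

Run:
```python
from r import *
push(.054)
stroke(0,-.012,-.036);stroke(0,-.018,-.040)
e=look('k_wrist',0)
```

```text
pushed False t64.1 [ 0.481  -0.0559  0.0459] w0.005 F [-0.1 -0.1  0. ]
stroke t68.7 [0.509  0.0914 0.0384] w0.004 F [ 9.1 -0.4 17.9]
stroke t71.3 [0.5091 0.0909 0.0385] w0.005 F [10.2 -1.5 17.1]
edges [(-0.046, 64), (-0.073, 107), (-0.055, 104)]
```

Run:
```python
from r import *
stroke(0,-.022,-.041)
e=look('l_wrist',0)
f=e[1][0]
if f<-.076:
    take(0,f+.008); lay(0); push(0)
```

```text
stroke t75.2 [0.5062 0.0907 0.039 ] w0.005 F [10.4 -2.8 18.8]
edges [(-0.046, 66), (-0.0765, 82), (-0.055, 106)]
grip t80.3 [0.4664 0.0896 0.017 ] w0.264 F [ 1.3  0.4 -0.9]
drawn t80.9 [0.432  0.0892 0.0182] w0.260 F [ 0.7  0.2 -1.3]
lifted t81.8 [0.4309 0.0889 0.1792] w0.262 F [-0.6  0.6 -1.4]
laid True t83.6 [ 0.4775 -0.1094  0.0427] w0.258 F [-0.8  0.8  6.1]
pushed False t88.8 [ 0.4818 -0.1099  0.0459] w-0.001 F [ 0.   0.3 -0.7]
```

Blank 3 stands alone now, so it can be gripped directly.

Run:
```python
from r import *
take(-.054,-.047); lay(-.054); push(-.054)
a=K(-.13,.0);over(a[0],a[1],.26,.015);c=snap(env,'wrist','m_wrist')
b=P(-.2,.1);over(b[0],b[1],.3,.0);snap(env,'side','m_side');st()
```

```text
TOUCH t92.9 [0.4887 0.0359 0.0307] w1.000 F [-2.6  2.3  8.8]
grip t94.0 [0.4883 0.0356 0.0311] w0.255 F [-0.3  0.4  0.6]
drawn t94.6 [0.4791 0.0378 0.0273] w0.255 F [28.1 -1.1 24.4]
lifted t95.5 [0.4526 0.0353 0.1788] w0.255 F [-0.4  0.3 -0.4]
laid True t97.2 [ 0.4782 -0.1634  0.0535] w0.254 F [ 1.4 -0.5  0.9]
pushed False t102.3 [ 0.4826 -0.1639  0.0459] w0.005 F [-1.1  0.2  0.7]
 t105.5 [0.3343 0.1866 0.2995] w0.001 F [ 0.1 -1.   0.6]
```

View pics/m_wrist.png

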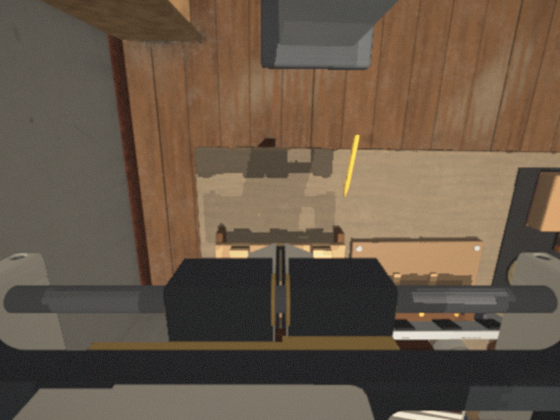

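View pics/m_side.png

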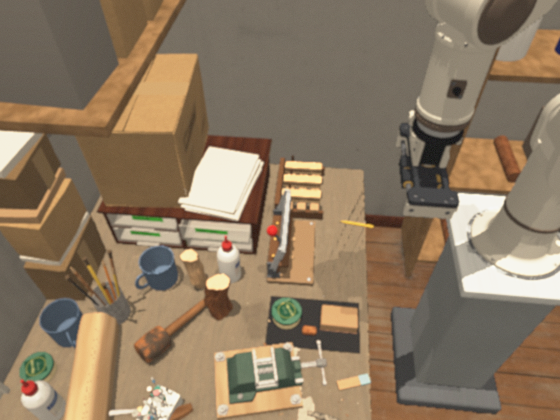

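All three blanks lie in a row on the rack (side view (303,166), (302,180), (300,194)), and tin, block and offcut are on the mat. The bar is up with its knob at (273,230). Next I check the knob's spot and fold the bar down.

Run:
```python
from r import *
c=pickle.load(open('m_side.pkl','rb'));print('knob proj',proj(c,[.5994,.1537,.155]))
env.ungrasp()
over(.5985,.1535,.26)
h=lin(.5985,.1535,.141,vel=.1,force_limit=10);st('at %s'%h)
env.close_gripper();o=st('grip')
k=o['tcp_pos']+[0,0,.016]
hg=P(.062,.062,.056);f0=np.arctan2(k[2]-hg[2],k[0]-hg[0]);fe=np.pi-np.arctan2(24,96)
print('r',np.hypot(k[2]-hg[2],k[0]-hg[0]),'th0',fe-f0)
for f in list(np.arange(f0+.12,fe,.12))+[fe,fe+.03]:
    p=P(.062+.099*np.cos(f),.062,.056+.099*np.sin(f)-.016)
    h=env.move_linear(p,vel=.1,force_limit=30)
    if h: st('force f %.2f'%f);break
st('down');env.ungrasp();o=env.get_obs()['tcp_pos'];lin(o[0],o[1],.2)
env.close_gripper()
b=P(.003,0.02);over(b[0],b[1],.1)
h=lin(b[0],b[1],.040,vel=.04,force_limit=15);st('press bar %s'%h)
lin(b[0],b[1],.2)
over(.437,.45,.3);snap(env,'top','n_top');over(.4,-.25,.3);snap(env,'side','n_side');c=snap(env,'top','n2_top');st()
crop(c,'n2_crop',130,190,430,325,2.66)
c=pickle.load(open('n_top.pkl','rb'));crop(c,'n_crop',130,190,430,325,2.66)
```

```text
knob proj [[269.2043 230.5015]]
at False t109.3 [0.5991 0.1537 0.1418] w0.999 F [-0.7  0.7  0.1]
grip t110.4 [0.5985 0.1536 0.141 ] w0.241 F [0.3 0.1 0.1]
r 0.10102461259104123 th0 1.3485453361139126
down t113.9 [0.5015 0.1516 0.0633] w0.241 F [ 0.5 -4.7 15.9]
press bar True t119.2 [0.5375 0.1105 0.0523] w0.001 F [-2.  -1.2  8.5]
 t124.4 [ 0.4006 -0.2493  0.2999] w0.004 F [-1.2 -0.6 -0.8]
```

View pics/n_crop.png

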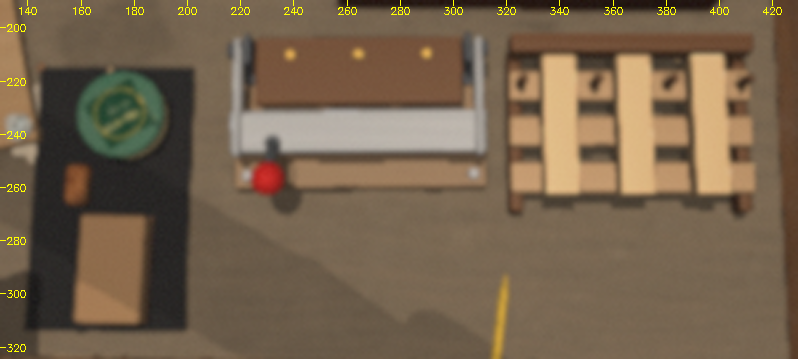

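The bar is down, touched at z 0.0523. The blanks stand side by side with front ends in line, and tin, offcut and block are inside the mat. A numeric check follows.

Run:
```python
from r import *
c=pickle.load(open('n_top.pkl','rb'));t=lambda x,y:np.array([130+x/2.66-.5,190+y/2.66-.5])
inv=lambda X:np.linalg.solve(np.array([[np.cos(.015),-np.sin(.015)],[np.sin(.015),np.cos(.015)]]),X[:2]-[.5415,-.109])
for f,b in [((562,194),(560,53)),((637,194),(633,53)),((715,194),(708,53))]:
    F,B=inv(onz(c,t(*f),.064)),inv(onz(c,t(*b),.064));print('blank mid',(F+B)/2,'ang',np.arctan2(*(B-F)[::-1]),'len',np.linalg.norm(F-B))
m=np.mean([onz(c,t(*p),.003) for p in [(40,68),(195,68),(186,329),(25,329)]],0)
for n,p,z in [('tin',(121,112),.031),('off',(77,184),.019),('blk',(113,269),.029)]: print(n,onz(c,t(*p),z)[:2]-m[:2])
a=pickle.load(open('n2_top.pkl','rb'))['img'];o=pickle.load(open('a.pkl','rb'))['top']['img']
print('bottle/branch diff',np.abs(a[100:182,155:240].astype(int)-o[100:182,155:240]).mean(),'mat now vs prev',np.abs(a[215:315,145:200].astype(int)-c['img'][215:315,145:200]).mean())
```

```text
blank mid [0.0035 0.0543] ang -0.011889788571990878 len 0.10158382832757609
blank mid [0.0034 0.0015] ang -0.009831007651696515 len 0.10152348621397088
blank mid [ 0.0034 -0.0529] ang -0.0011648664095933049 len 0.10145955065272905
tin [ 0.0601 -0.0102]
off [0.0071 0.0224]
blk [-0.0552 -0.0108]
bottle/branch diff 2.1735533237685316 mat now vs prev 4.138181818181818
```

View pics/n2_crop.png

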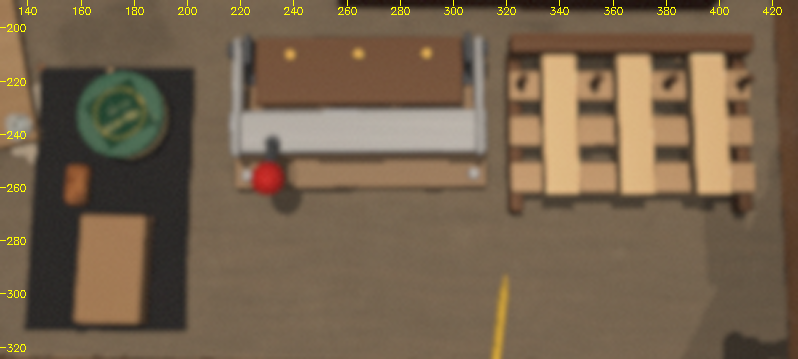

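Everything is unchanged and within tolerance, and the arm is clear at z 0.3, so I'm handing in.

```bash
python3 -c "
from r import *
env.sign_off();st()"
```

```text
the job is handed in; nothing more can be done
the job is handed in; nothing more can be done
```

The job is done and handed in, with the arm clear, at about 125 s on the robot's clock (limit 208 s). `env.sign_off()` reports no verdict, so the results below are from my own last checks.

**What I did:**
- I put the offcut, tin and block on the mat, then lifted the bar by its knob to about 1.35 rad.
- An open finger would have landed on the neighbouring blank. So I drew blanks 1 and 2 forward with closed fingertips on top, and gripped blank 3 directly.
- I laid each blank in its own bay, pushed it back to the line, folded the bar down by the knob and pressed it home.

**Last checks:**

| Item | Measured | Tolerance |
|---|---|---|
| Blanks, middle front to back | about 3.5 mm from the bay points | 14 mm |
| Blanks, middle sideways | within 1.5 mm of the bay points | 12 mm |
| Blanks, angle to the rack's depth | 0.012 rad or less | 0.15 rad |
| Bar top when pressed | z = 52.3 mm, against 52 mm fully down | below 0.08 rad |
| Tin, block and offcut on the mat (x, y) | at most 60 and 22 mm from its middle | 85 and 45 mm |
| Glue bottle and branches | image region nearly the same as at the start | 30 mm |

**What did not go smoothly:**
- The fingertips slipped when drawing blanks 1 and 2, so each needed three strokes.
- Descending for blank 3, the gripper touched something at z = 31 mm, and I did not find out what. The wrist force reached about 28 N along the draw and 24 N upward. The blank still came out and lies like the others.
- I did not measure the height of the blanks on the rack separately; I took it from the text.

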